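# Spring open the adaptor tray of a pressure calibrator

## Robot

A 7-joint arm with a two-finger parallel gripper is mounted at the origin on the work surface. World frame = base frame: x ahead of the robot, y to its left, z up, the work surface at z = 0. Lengths are in m, angles in rad, forces in N, time in s.
With the tool pointing down it reaches from about 0.425 to 0.8 m from the base axis. Payload 8.3 kg.
Tool frame: the origin (TCP) lies on the centre line of the jaws, within the pads' length; the fingertips stand 25 mm ahead of it and the grasp point (between the pads) lies 6 mm ahead of it; z points along the fingers, y is the line along which they close (so a half turn about z gives the same grasp; the last joint's range is limited). The gripper opens to 85 mm and grips with 20 to 120 N. Pads are 22 mm wide; open, the fingers measure 114 mm over their backs; the gripper's body (76 mm by 85 mm) begins 54 mm behind the grasp point. The pads swing forward as they close: fully open they stand 13 mm farther back than shut.
Start: joints at [1.159, 0.383, 0.016, 1.37, -0.006, 1.388, -0.046], TCP at [0.214, -0.587, 0.256] pointing down, gripper open.
Joint ranges: [-2.95, 2.95], [-0.25, 2.06], [-1.52, 1.56], [0.18, 2.33], [-1.44, 4.58], [0.02, 2.06], [-3.01, 3.01]. Speed limits (rad/s): [2.39, 2.39, 3.01, 3.01, 3.14, 3.14, 3.14].

## Interface

Orientations are given as a rotation vector (axis times angle).
In Python, from station import state, get_image, calibration, job_done gives the robot as it stands. The module is installed in compiled form; this text tells all that it offers.
- The arm moves only by the shell command python3 -m creep 'ROWS' [FORCE]. ROWS is JSON, a list of rows, each a list of 3 entries, a list of its own where there are three numbers: the shift along the tool's x, y, z in mm, then the turn, a rotation vector about the tool's x, y, z in degrees, then the finger opening in mm, from 0 to 85.4. In form: [[[dx, dy, dz], [ax, ay, az], gripper], ...]. A call has exactly 5 rows; each row is the pose to reach, as a shift and turn from the pose commanded when the call began, along the tool's axes at that moment; what a row does not reach only later rows make up. A row lasts 1/8 s, in which the tool goes at most 62.5 mm and 10.7 degrees, less where a joint would pass 70% of its speed; a pose out of reach is approached as far as the arm can. A call with a gripper value outside its range is refused whole. The fingers move at their own pace and stop on an object; FORCE is the grip in N (left out, the last holds). Time passes only in rows, so rows that repeat a pose let the fingers close, or fill a call up. It gives the time, the measured TCP pose, the force, the opening and the grip force at its end, in the units of the state.
- state(): the state, without advancing time (a new reading comes with each control period).
- get_image(name): name is "side" or "top" or "wrist"; returns (picture, depth): 400x640x3 uint8, red, green, blue; 400x640 float32, m along the optical axis (not along the pixel's ray), 0 where there is no reading.
- calibration(name): a dict with "camera_matrix" (3x3 intrinsics, pixels), "position" and "rotation" of the camera in the world. Camera axes: x right, y down, z forward; pixel columns grow to the right and rows downward; lengths in m; the calibration is good to about 2 mm. A picture is of the moment at which its call begins: read the wrist's pose just before it. calibration takes no time and is no camera call; for the wrist camera it gives the pose at the moment of the call.
- job_done(): hands the job in; it is judged then, once.
The state is a dict: "time_s": time; "joint_positions": joint angles; "qd": joint speeds; "effort": joint torques, N m; "position": TCP position; "tool_rot": TCP orientation; "contact_force": force on the tool from outside, world axes, zero at the start; "torque": the same for the moment, N m; "opening": opening from 0.0 (shut) to 1.0 (fully open); "gripper_force": force on a finger pad.
Only numpy, scipy, OpenCV 4.12 (cv2) and the standard library are available. Lean on these libraries where they do the work, as an engineer would, in place of code of your own. Each camera call takes 0.05 s, during which the arm holds its last target. There are 200 camera calls.

## Task

The adaptor tray of the grey pressure calibrator is latched shut. Take the release pin - the long thin one with the plain round upright handle - from the tool rack, push it down through the round hole in the calibrator's cover until the hidden catch lets the tray spring out, then put the pin back upright in the free hole of the rack, its collar down on the rack's board, and let go of it.

Things in the scene. Friction and masses are not known exactly. Their poses are not given: they have to be found in the camera images.
- pin: Release pin, 0.12 kg, upright: steel shank 8 mm dia, 70 long; collar 40 dia, 6 thick; black round handle 22 dia, 60 tall (136 in all). Origin at the tip (lower end), z up the pin: collar's underside at 70, handle 76 to 136 mm. Hangs by its collar in one of three rack holes; the others hold useless tools: one with an 80 mm T-bar handle, one with a 38 mm ball knob, both short-shanked.
- rack: Fixed wooden rack: board 60 (x) by 240 mm (y), 8 thick, its top 85 mm above the table, on end legs. Origin on the table under its centre, z up, y along the board. Round through holes of 28 mm at x = 0, y = -75, 0, 75 mm. A pin hung fully home has its tip 15 mm above the table. A dial gauge 34 mm high lies 110 mm off on its +x side.
- access_hole (a point): Centre of the mouth of the 28 mm hole in the flat cover, 110 mm above the table, of the fixed grey calibrator box, 240 (x) by 180 mm (y). Box axes, z up; the tray side (-x) is 170 mm off. 58 mm either side stand steel caps, 9 high. 50 mm below the mouth is the catch's pad, 46 mm wide: pushed 10 mm or more (3 to 8 N) it frees the tray. With its tip 70 mm down the pin's collar meets the cover.
- tray (a joint): How far the tray, whose black front is in the calibrator's -x face, has come out, in m: 0 latched shut, 0.060 fully out, towards the box's -x. Once freed its own spring drives it out in under a second and keeps it out; keep the 70 mm in front of it clear.
Things that resemble listed ones, but are neither listed nor needed, are in the scene too. Leave any blue or orange look-alike of the pin alone.

How it is judged:
On the way:
1. the tray springs out while the pin's tip is down in the access hole (z of pin in the frame of access_hole below -0.045 m and horizontal distance between pin and access_hole below 0.016 m and value of joint tray above 0.008 m), for 0.05 s.
At the end, for the whole second after the job is handed in: The tray is out by at least 45 mm of its 60 mm, and the pin hangs at rest in a hole of the rack, upright within 10 degrees, its collar on the board (within 7 mm) (value of joint tray above 0.045 m and z of pin in the frame of rack between 0.008 and 0.022 m and x of pin in the frame of rack between -0.018 and 0.018 m and y of pin in the frame of rack between -0.095 and 0.095 m and angle between pin's own z axis and vertical below 0.17 rad and linear speed of pin below 0.02 m/s); the robot touches nothing.
It also fails if it takes over 51 s, if anything falls off the work surface, if the arm or the gripper's body presses on something with over 40 N, if the wrist force passes 120 N, or if a joint passes its speed limit or range.

## Working session

There is one attempt and no reset: what is moved stays moved. The work goes in short steps, Python scripts to look and compute and a shell command to move; the robot and the scene stay as the last step left them, time stands still between calls to the robot, and variables do not carry over. Pictures are saved under pics/ and viewed, at most 10 in all, crops included, and the job is handed in when it is done.

```bash
mkdir -p pics; cat > h.py <<'E'
import numpy as np,cv2
from station import *
def cam(n):
    c=calibration(n);K=np.array(c['camera_matrix']);R=np.array(c['rotation']);p=np.array(c['position'])
    if R.shape!=(3,3): R=cv2.Rodrigues(R)[0]
    return K,R,p
def onz(n,u,v,z,c=None):
    K,R,p=c or cam(n);d=R@np.linalg.solve(K,[u,v,1]);return p+d*(z-p[2])/d[2]
def cloud(n,dep,c=None):
    K,R,p=c or cam(n);v,u=np.indices(dep.shape)
    P=np.stack([(u-K[0,2])/K[0,0]*dep,(v-K[1,2])/K[1,1]*dep,dep],-1)@R.T+p;P[dep==0]=np.nan;return P
def save(n,f):
    im,d=get_image(n);cv2.imwrite('pics/'+f+'.png',im[:,:,::-1]);np.savez('pics/'+f+'.npz',im=im,d=d,K=cam(n)[0],R=cam(n)[1],p=cam(n)[2]);return im,d
def totool(dw):
    R=cv2.Rodrigues(np.array(state()['tool_rot'],float))[0];return R.T@np.array(dw)*1000
E
python3 - <<'E'
from h import *
for n in('top','side'):save(n,n+'1');c=calibration(n);print(c['position'],np.round(c['rotation'],2))
print(state()['tool_rot'],state()['time_s'],cv2.Rodrigues(np.array(state()['tool_rot']))[0].round(2))
E
```

```text
[0.35520418 0.07733223 0.7218964 ] [-2.    2.24 -0.23]
[0.0596922  0.93558883 0.82413993] [-0.62  2.55 -1.27]
[-3.09223047e+00 -5.44823207e-01  5.36832046e-04] 0.1 [[ 0.94  0.34 -0.  ]
 [ 0.34 -0.94  0.  ]
 [-0.   -0.   -1.  ]]
```

View pics/top1.png

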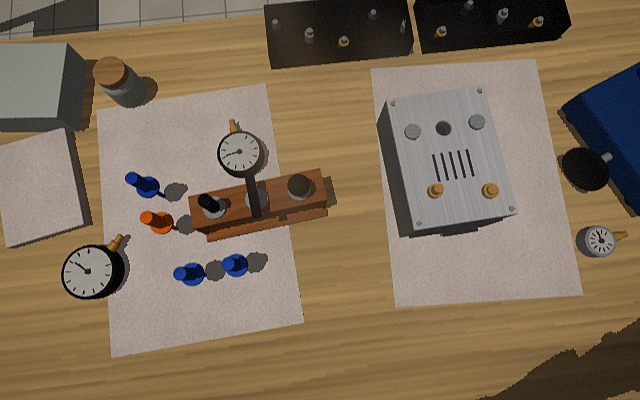

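View pics/side1.png

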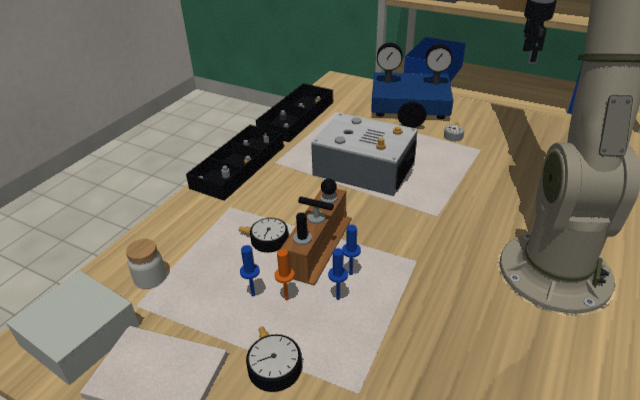

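Side and top agree. Candidates in the top image:
- black round handle at (208,200), side (302,228)
- T-bar at (255,190)
- ball knob at (300,185)
- blue look-alikes at (140,182), (190,272) and (236,264)
- orange look-alike at (155,220)

I choose the black plain handle. The access hole is at (443,128), between steel caps at (412,131) and (477,122). The tray front faces the bottom of the picture.

```bash
python3 - <<'E'
from h import *
z=np.load('pics/top1.npz');im,d=z['im'],z['d'];c=(z['K'],z['R'],z['p'])
P=cloud('top',d,c);g=im.max(2).astype(int)
def blob(u,v,r,m):
    mm=np.zeros_like(m);mm[v-r:v+r+1,u-r:u+r+1]=m[v-r:v+r+1,u-r:u+r+1]
    n,l,s,ce=cv2.connectedComponentsWithStats(mm.astype(np.uint8));k=1+np.argmax(s[1:,4]);return ce[k],s[k]
# handle top: points z in .146-.157 near
m=(P[...,2]>.143)&(P[...,2]<.16)
ce,s=blob(207,200,20,m);print('handle top',ce,s,onz('top',*ce,.151,c),np.nanmedian(P[...,2][m&(np.hypot(*(np.indices(m.shape)-np.array([ce[1],ce[0]])[:,None,None]))<6)]))
ce,s=blob(443,128,13,g<100);print('hole',ce,s,onz('top',*ce,.11,c))
print('cover z',np.nanmedian(P[160:180,480:500,2]))
for uv in((412,131),(477,122)):print('cap',onz('top',*uv,.119,c))
# rack top plane
m=(abs(P[...,2]-.085)<.006);m[:, :180]=0;m[:,345:]=0;m[:160]=0;m[250:]=0
mm=m&(im[...,0].astype(int)-im[...,2]>25)
pts=P[mm][:,:2];r=cv2.minAreaRect((pts*1000).astype(np.float32));print('rack',r,mm.sum())
m=(abs(P[...,2]-.11)<.006);m[:,:365]=0;m[:,530:]=0;r=cv2.minAreaRect((P[m][:,:2]*1000).astype(np.float32));print('box',r)
b=cv2.resize(im[150:260,170:350,::-1],None,fx=4,fy=4,interpolation=cv2.INTER_CUBIC);cv2.imwrite('pics/crop1.png',b)
E
```

```text
handle top [204.62025316 199.73417722] [198 193  15  14 158] [0.50000903 0.23579219 0.151     ] 0.15127345968183886
hole [443.01685393 127.91011236] [436 121  15  15 178] [ 0.5926314  -0.17863233  0.11      ]
cover z 0.10980805608697675
cap [ 0.58961248 -0.12022177  0.119     ]
cap [ 0.59325849 -0.23591945  0.119     ]
rack ((510.78753662109375, 161.65328979492188), (60.998905181884766, 240.2673797607422), 6.189731121063232) 2980
box ((544.4462280273438, -181.85552978515625), (241.27786254882812, 181.79071044921875), 2.5600178241729736)
```

View pics/crop1.png

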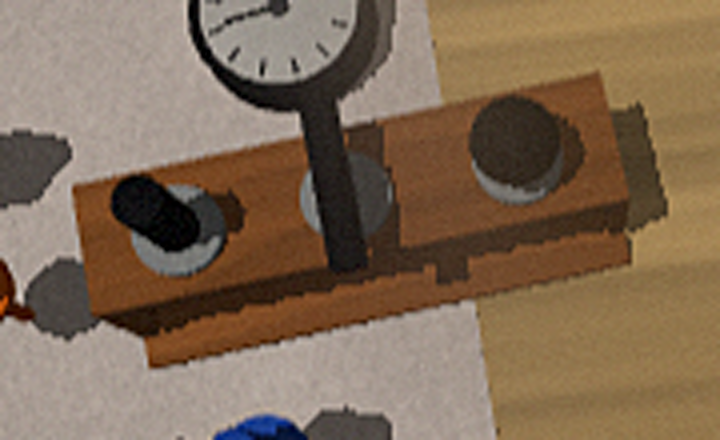

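The crop confirms it: at crop (155,210) a plain black round handle on a collar. The T-bar is in the middle and the ball knob on the right. The measured handle-top height (0.151), hole, cover (0.110) and rack (61x240 mm, yaw about 6°) all match the description. I'll go there closing along the rack's x.

```bash
python3 -m creep '[[[46,-31,0],[0,0,-10],85],[[92,-62,0],[0,0,-20],85],[[138,-93,0],[0,0,-30],85],[[184,-124,0],[0,0,-40],85],[[230,-155,0],[0,0,-50],85]]' 40
python3 - <<'E'
from h import *
s=state();print(s['position'],s['joint_positions']);R=cv2.Rodrigues(np.array(s['tool_rot']))[0];print(R.round(3))
for t in((.5,-.1,.24),(.5,.236,.24)):print(totool(np.array(t)-s['position']))
E
```

```text
time_s: 0.72
position: [0.3775, -0.3613, 0.256]
tool_rot: [-2.568, -1.809, 0.0]
contact_force: [0.6, -0.2, 0.1]
opening: 0.994
gripper_force: 0.0
[ 0.37745402 -0.36133244  0.25604579] [ 0.92613114  0.17542122 -0.25487855  1.64068949  0.04533867  1.33173364
  0.32068556]
[[ 0.337  0.942 -0.   ]
 [ 0.942 -0.337  0.   ]
 [ 0.    -0.    -1.   ]]
[287.33696999  27.36643028  16.06773209]
[603.70251709 -85.80968436  16.15538682]
```

```bash
python3 -m creep '[[[58,5,0],[0,0,-6],85],[[116,10,0],[0,0,-12],85],[[174,15,0],[0,0,-18],85],[[232,20,0],[0,0,-24],85],[[288,25,0],[0,0,-26],85]]'
python3 - <<'E'
from h import *
s=state();print(s['position'],s['joint_positions']);R=cv2.Rodrigues(np.array(s['tool_rot']))[0];print(R.round(3))
for t in((.5,.236,.24),):print(totool(np.array(t)-s['position']))
E
```

```text
time_s: 1.35
position: [0.4991, -0.0992, 0.2562]
tool_rot: [-2.1, -2.337, 0.0]
contact_force: [0.5, -0.4, -0.8]
opening: 0.993
gripper_force: 0.0
[ 0.49912884 -0.09919233  0.25618095] [ 0.59745292  0.16849404 -0.52163629  1.66445694  0.08621268  1.33179686
  0.1681079 ]
[[-0.106  0.994 -0.   ]
 [ 0.994  0.106 -0.   ]
 [-0.    -0.    -1.   ]]
[333.1967386   36.54336641  16.15535889]
```

```bash
python3 -m creep '[[[58,7,0],[0,0,0],85],[[116,14,0],[0,0,0],85],[[174,21,0],[0,0,0],85],[[232,28,0],[0,0,0],85],[[273,34,0],[0,0,0],85]]'
python3 - <<'E'
from h import *
save('wrist','w1');s=state();print(s['position'],cam('wrist')[2],cam('wrist')[1].round(2));print(totool(np.array((.5,.236,.24))-s['position']))
E
```

```text
time_s: 1.98
position: [0.5034, 0.1769, 0.2562]
tool_rot: [-2.099, -2.336, -0.0]
contact_force: [0.1, -0.5, 0.8]
opening: 0.999
gripper_force: 0.0
[0.50222448 0.18251577 0.25633883] [0.49240012 0.26584812 0.37384644] [[ 0.99  0.11  0.04]
 [ 0.11 -0.94 -0.32]
 [-0.    0.32 -0.95]]
[53.33651931  3.79338798 16.53160501]
```

View pics/w1.png

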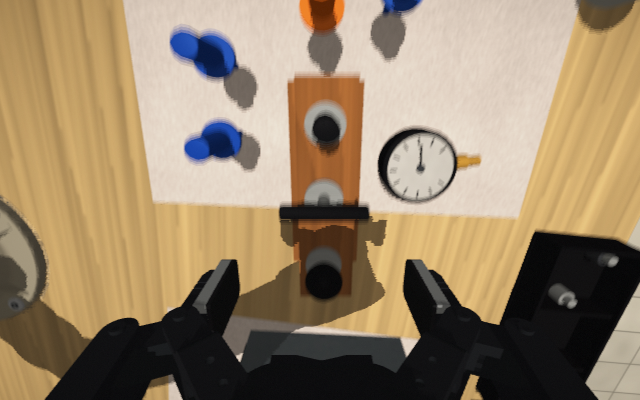

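The wrist picture shows the pin's handle top at (326,130), the T-bar at (324,212) and the ball at (323,280), with the fingers straddling the rack line. I'll measure the pin again from here.

```bash
python3 - <<'E'
from h import *
c=cam('wrist');im,d=get_image('wrist');c2=cam('wrist')
P=cloud('wrist',d,c2)
m=(P[...,2]>.144)&(P[...,2]<.158);m[:100]=0;m[155:]=0;m[:,:290]=0;m[:,365:]=0
v,u=np.nonzero(m);print(len(u),u.mean(),v.mean(),u.min(),u.max(),v.min(),v.max())
(cx,cy),r=cv2.minEnclosingCircle(np.stack([u,v],1).astype(np.float32));print(cx,cy,r,np.median(P[m],0))
h=onz('wrist',cx,cy,.151,c2);print(h);s=state();print(s['position'],np.abs(c[2]-c2[2]).max());print(totool(h-s['position']))
E
```

```text
621 326.77294685990336 141.33333333333334 313 341 127 154
326.8719482421875 141.4268341064453 14.453252792358398 [0.50005227 0.23542659 0.15035039]
[0.50017553 0.23548706 0.151     ]
[0.50255378 0.17987699 0.25624217] 0.002526200406564705
[ 55.22852818   3.94949363 105.39574106]
```

```bash
python3 -m creep '[[[40,2,0],[0,0,0],85],[[59,3,0],[0,0,0],85],[[59,3,20],[0,0,0],85],[[59,3,40],[0,0,0],85],[[59,3,40],[0,0,0],85]]'
python3 -c "
from h import *
s=state();print(totool(np.array((.5002,.2355,.131))-s['position']),s['qd'])"
```

```text
time_s: 2.7
position: [0.5004, 0.2316, 0.2146]
tool_rot: [-2.103, -2.332, 0.005]
contact_force: [-0.5, -1.0, 0.1]
opening: 1.001
gripper_force: 0.0
[ 4.05367621  0.51200602 83.62919964] [ 0.00160765 -0.01938107 -0.0132015  -0.04342058 -0.00503337  0.02154532
  0.00269635]
```

```bash
python3 -m creep '[[[1,0,20],[0,0,0],85],[[2,0,45],[0,0,0],85],[[2,0,70],[0,0,0],85],[[2,0,84],[0,0,0],85],[[2,0,84],[0,0,0],85]]'
python3 -c "
from h import *
s=state();print(totool(np.array((.5002,.2355,.131))-s['position']),s['qd'].round(3) if hasattr(s['qd'],'round') else s['qd'])"
```

```text
time_s: 3.32
position: [0.5007, 0.2346, 0.1321]
tool_rot: [-2.103, -2.334, 0.002]
contact_force: [0.3, 0.6, 0.0]
opening: 0.997
gripper_force: 0.0
[ 0.9980122  -0.42809725  1.06802756] [ 0.001 -0.019 -0.011 -0.027 -0.006  0.012  0.004]
```

Aligned to a millimetre, so I close at about 60 N.

```bash
python3 -m creep '[[[1,0,0],[0,0,0],50],[[1,0,0],[0,0,0],15],[[1,0,0],[0,0,0],15],[[1,0,0],[0,0,0],15],[[1,0,0],[0,0,0],15]]' 60
python3 -m creep '[[[0,0,0],[0,0,0],15],[[0,0,-5],[0,0,0],15],[[0,0,-15],[0,0,0],15],[[0,0,-30],[0,0,0],15],[[0,0,-30],[0,0,0],15]]'
```

```text
time_s: 3.95
position: [0.5009, 0.2362, 0.1328]
tool_rot: [2.102, 2.334, 0.001]
contact_force: [-0.8, -1.9, 4.9]
opening: 0.241
gripper_force: 58.6
time_s: 4.58
position: [0.5016, 0.2366, 0.1642]
tool_rot: [2.102, 2.333, 0.004]
contact_force: [-0.0, -0.9, -1.2]
opening: 0.241
gripper_force: 58.6
```

```bash
python3 -m creep '[[[0,0,-30],[0,0,0],15],[[0,0,-60],[0,0,0],15],[[0,0,-95],[0,0,0],15],[[0,0,-130],[0,0,0],15],[[0,0,-140],[0,0,0],15]]'
python3 - <<'E'
from h import *
s=state();print(s['position'],s['contact_force']);print(totool(np.array((.593,-.179,.3))-s['position']))
save('side','s2')
E
```

```text
time_s: 5.2
position: [0.5013, 0.2366, 0.3045]
tool_rot: [2.101, 2.333, 0.005]
contact_force: [0.8, 0.0, -1.2]
opening: 0.238
gripper_force: 58.8
[0.50125409 0.23662061 0.30450058] [ 0.76142906  0.04376759 -1.19158815]
[-422.93190208   47.84138769    4.22658446]
```

View pics/s2.png

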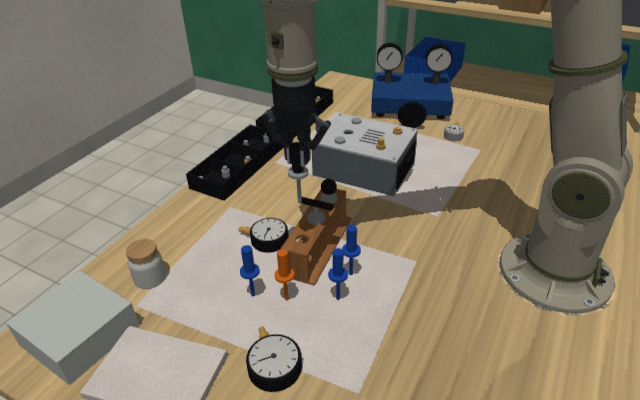

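The pin hangs from the jaws at (298,180), upright. The free hole shows at (301,240). Next I traverse to the calibrator.

```bash
python3 -m creep '[[[-40,5,0],[0,0,0],15],[[-85,10,0],[0,0,0],15],[[-130,15,0],[0,0,0],15],[[-175,20,0],[0,0,0],15],[[-220,25,0],[0,0,0],15]]'
python3 -m creep '[[[-45,5,0],[0,0,0],15],[[-90,10,0],[0,0,0],15],[[-135,15,0],[0,0,0],15],[[-175,20,0],[0,0,0],15],[[-203,23,0],[0,0,0],15]]'
python3 -m creep '[[[0,0,0],[0,0,0],15],[[0,0,10],[0,0,0],15],[[0,0,20],[0,0,0],15],[[0,0,25],[0,0,0],15],[[0,0,25],[0,0,0],15]]'
python3 - <<'E'
from h import *
save('side','s3');save('top','t3');save('wrist','w3')
s=state();print(s['position'],s['qd']);print(totool(np.array((.593,-.179,.28))-s['position']))
a=cv2.imread('pics/s3.png')[70:210,250:450];b=cv2.imread('pics/w3.png')
cv2.imwrite('pics/m3.png',np.vstack([cv2.resize(a,(420,294),interpolation=cv2.INTER_CUBIC),cv2.resize(b,(420,262))]))
E
```

```text
time_s: 5.88
position: [0.5481, 0.0181, 0.3006]
tool_rot: [-2.102, -2.333, 0.002]
contact_force: [1.3, -0.1, -1.0]
opening: 0.242
gripper_force: 58.7
time_s: 6.5
position: [0.592, -0.1822, 0.2999]
tool_rot: [-2.103, -2.33, 0.003]
contact_force: [0.2, 0.0, -1.4]
opening: 0.245
gripper_force: 58.7
time_s: 7.12
position: [0.5923, -0.1792, 0.2768]
tool_rot: [-2.101, -2.335, 0.001]
contact_force: [0.4, 0.2, -1.5]
opening: 0.24
gripper_force: 58.8
[ 0.59273765 -0.1795468   0.27775606] [ 0.00150423 -0.00200074  0.00137623 -0.00213809 -0.00023227 -0.00085235
  0.00311131]
[ 0.51582127  0.31957165 -2.24385562]
```

View pics/m3.png

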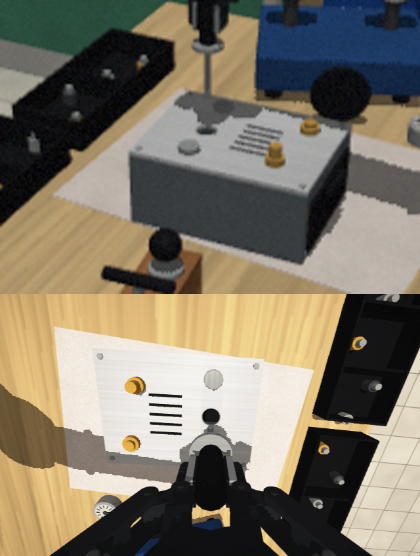

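The side crop shows the shank tip at about (349,116) in the full image, standing over the hole at about (348,132). The wrist view shows the hole at about (321,186), just past the collar. I'll check the tip against the hole numerically.

```bash
python3 - <<'E'
from h import *
z=np.load('pics/w3.npz');c=(z['K'],z['R'],z['p']);g=z['im'].max(2)[170:205,300:345]<70
n,l,s,ce=cv2.connectedComponentsWithStats(g.astype(np.uint8));k=1+np.argmax(s[1:,4]);print(s[k],ce[k]);print('hole wrist',onz('wrist',*(ce[k]+[300,170]),.11,c))
z=np.load('pics/s3.npz');cs=(z['K'],z['R'],z['p']);P=cloud('side',z['d'],cs)
near=np.hypot(P[...,0]-.593,P[...,1]+.179)<.03
for zz in(.165,.175,.19,.2):
    m=near&(abs(P[...,2]-zz)<.004);v,u=np.nonzero(m);
    if len(u):print(zz,len(u),u.mean(),v.mean(),np.median(P[m],0),onz('side',u.mean(),v.mean(),zz,cs))
print('lowest',np.nanmin(P[...,2][near&(P[...,2]>.125)]))
E
```

```text
[  9   5  25  24 489] [21.05521472 16.64417178]
hole wrist [ 0.59228661 -0.17791332  0.11      ]
0.165 7 348.0 114.42857142857143 [ 0.59044419 -0.17698607  0.16485406] [ 0.58964355 -0.17533833  0.165     ]
0.175 7 348.0 110.71428571428571 [ 0.59050754 -0.17624781  0.17557815] [ 0.59068157 -0.17724983  0.175     ]
0.19 6 348.8333333333333 105.66666666666667 [ 0.58766644 -0.17638658  0.19135344] [ 0.58882841 -0.17815783  0.19      ]
0.2 9 349.0 102.66666666666667 [ 0.58746412 -0.17835589  0.19821955] [ 0.58752425 -0.17621063  0.2       ]
lowest 0.1609031209083468
```

Tip, jaws and hole agree within about 3 mm, against 10 mm of clearance. The tip is about 50 mm above the cover, so I go down.

```bash
python3 -m creep '[[[0,0,15],[0,0,0],15],[[0,0,30],[0,0,0],15],[[0,0,45],[0,0,0],15],[[0,0,60],[0,0,0],15],[[0,0,70],[0,0,0],15]]'
```

```text
time_s: 7.9
position: [0.5922, -0.1796, 0.2058]
tool_rot: [-2.101, -2.333, 0.001]
contact_force: [-0.0, 0.1, -0.3]
opening: 0.241
gripper_force: 58.8
```

```bash
python3 -m creep '[[[0,0,10],[0,0,0],15],[[0,0,20],[0,0,0],15],[[0,0,25],[0,0,0],15],[[0,0,30],[0,0,0],15],[[0,0,30],[0,0,0],15]]'
```

```text
time_s: 8.52
position: [0.5928, -0.1796, 0.1775]
tool_rot: [2.102, 2.334, 0.001]
contact_force: [0.0, 0.9, -0.2]
opening: 0.24
gripper_force: 59.1
```

```bash
python3 -m creep '[[[0,0,4],[0,0,0],15],[[0,0,8],[0,0,0],15],[[0,0,12],[0,0,0],15],[[0,0,14],[0,0,0],15],[[0,0,14],[0,0,0],15]]'
python3 - <<'E'
from h import *
for n in range(1):
    im,d=save('top','t4');a=im[40:320,360:600,::-1];b=save('side','s4')[0][70:210,270:470,::-1]
cv2.imwrite('pics/m4.png',np.hstack([cv2.resize(a,None,fx=1.5,fy=1.5),cv2.resize(b,(400,420),interpolation=cv2.INTER_CUBIC)]))
E
```

```text
time_s: 9.15
position: [0.5929, -0.1797, 0.1636]
tool_rot: [2.102, 2.334, 0.001]
contact_force: [-0.4, -0.5, 5.0]
opening: 0.243
gripper_force: 59.5
```

View pics/m4.png

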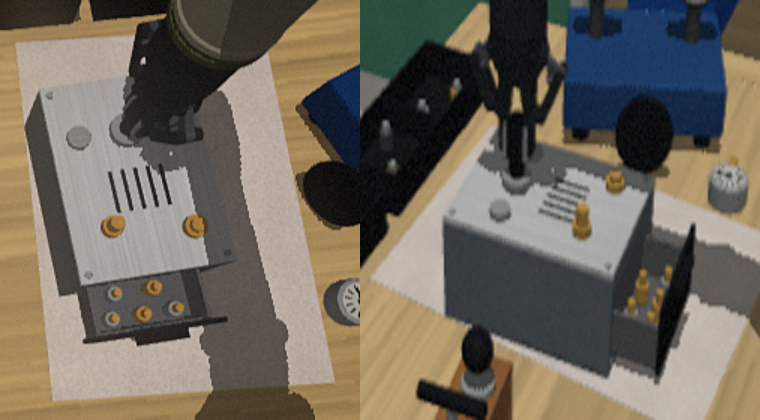

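The tray is out: at left (155,315) the drawer is open with the adaptors showing, and the same at right (650,300). I withdraw and return to the rack.

```bash
python3 -m creep '[[[0,0,-15],[0,0,0],15],[[0,0,-45],[0,0,0],15],[[0,0,-80],[0,0,0],15],[[0,0,-115],[0,0,0],15],[[0,0,-137],[0,0,0],15]]'
python3 -m creep '[[[0,0,0],[0,0,0],15],[[35,-4,0],[0,0,0],15],[[80,-9,0],[0,0,0],15],[[125,-14,0],[0,0,0],15],[[170,-19,0],[0,0,0],15]]'
python3 -m creep '[[[45,-5,0],[0,0,0],15],[[90,-10,0],[0,0,0],15],[[135,-15,0],[0,0,0],15],[[180,-20,0],[0,0,0],15],[[223,-25,0],[0,0,0],15]]'
python3 - <<'E'
from h import *
s=state();print(s['position']);print(totool(np.array((.502,.236,.3))-s['position']))
E
```

```text
time_s: 9.88
position: [0.5925, -0.1796, 0.3026]
tool_rot: [2.102, 2.334, 0.001]
contact_force: [1.3, 0.4, -1.7]
opening: 0.241
gripper_force: 58.8
time_s: 10.5
position: [0.5547, -0.0114, 0.2987]
tool_rot: [-2.101, -2.333, 0.003]
contact_force: [-0.1, 0.1, -0.4]
opening: 0.24
gripper_force: 58.8
time_s: 11.12
position: [0.5067, 0.2076, 0.2988]
tool_rot: [-2.101, -2.334, 0.003]
contact_force: [0.8, -0.2, -0.7]
opening: 0.238
gripper_force: 58.8
[0.50666076 0.20759383 0.29882409]
[28.73682141 -1.67081312 -1.19130293]
```

```bash
python3 -m creep '[[[20,-1,0],[0,0,0],15],[[26,-1,0],[0,0,0],15],[[26,-1,15],[0,0,0],15],[[26,-1,35],[0,0,0],15],[[26,-1,50],[0,0,0],15]]'
python3 -m creep '[[[0,0,0],[0,0,0],15],[[0,0,0],[0,0,0],15],[[0,0,0],[0,0,0],15],[[0,0,0],[0,0,0],15],[[0,0,0],[0,0,0],15]]'
python3 - <<'E'
from h import *
im,d=save('side','s5');s=state();print(s['position']);print(totool(np.array((.502,.236,.13))-s['position']))
P=cloud('side',d)
near=np.hypot(P[...,0]-.502,P[...,1]-.236)<.03
for zz in(.14,.155,.17,.18):
    m=near&(abs(P[...,2]-zz)<.004);v,u=np.nonzero(m)
    if len(u):print(zz,len(u),np.median(P[m],0),onz('side',u.mean(),v.mean(),zz))
w,dw=save('wrist','w5')
cv2.imwrite('pics/m5.png',np.hstack([cv2.resize(im[130:290,230:390,::-1],(400,400),interpolation=cv2.INTER_CUBIC),cv2.resize(w[100:400,170:470,::-1],(400,400))]))
E
```

```text
time_s: 11.75
position: [0.5042, 0.2303, 0.2482]
tool_rot: [-2.105, -2.332, 0.003]
contact_force: [-0.3, -0.4, -1.1]
opening: 0.246
gripper_force: 58.8
time_s: 12.38
position: [0.5042, 0.2325, 0.2506]
tool_rot: [2.102, 2.334, 0.001]
contact_force: [0.2, 0.2, -1.1]
opening: 0.238
gripper_force: 58.8
[0.50417329 0.23246805 0.25055289]
[  3.72153602  -1.84203037 120.55270009]
0.14 10 [0.50011223 0.2345873  0.14023051] [0.50072456 0.2348778  0.14      ]
0.155 11 [0.50049756 0.23493453 0.15527159] [0.50065145 0.23388147 0.155     ]
0.17 11 [0.50028686 0.23487728 0.16975479] [0.50149659 0.23479559 0.17      ]
0.18 13 [0.50158416 0.23585654 0.18004702] [0.50153075 0.23484093 0.18      ]
```

View pics/m5.png

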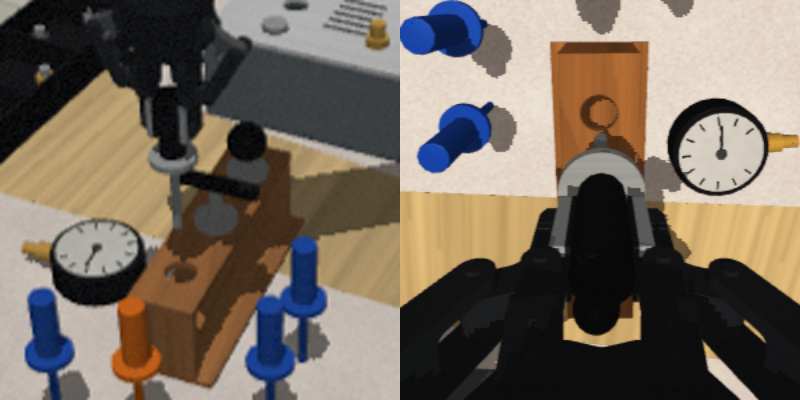

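The pin is upright. The free hole shows at left (180,272), with the right (wrist) view placing it at about (320,184) in the full frame.

```bash
python3 - <<'E'
from h import *
z=np.load('pics/w5.npz');c=(z['K'],z['R'],z['p']);h=onz('wrist',320,184,.085,c);print(h,totool(h-state()['position']))
E
python3 -m creep '[[[2,-1,0],[0,0,0],15],[[3,-2,0],[0,0,0],15],[[3,-2,10],[0,0,0],15],[[3,-2,25],[0,0,0],15],[[3,-2,30],[0,0,0],15]]'
```

```text
[0.50219249 0.23739887 0.085     ] [  5.13423718  -1.46762246 165.48825212]
time_s: 13.1
position: [0.5012, 0.2346, 0.2184]
tool_rot: [-2.102, -2.334, 0.004]
contact_force: [0.2, -0.3, -1.0]
opening: 0.242
gripper_force: 58.8
```

```bash
python3 -m creep '[[[1,0,6],[0,0,0],15],[[1,0,20],[0,0,0],15],[[1,0,35],[0,0,0],15],[[1,0,50],[0,0,0],15],[[1,0,65],[0,0,0],15]]'
```

```text
time_s: 13.72
position: [0.5016, 0.236, 0.1541]
tool_rot: [-2.102, -2.334, 0.001]
contact_force: [0.4, 0.0, -1.5]
opening: 0.244
gripper_force: 58.8
```

```bash
python3 -m creep '[[[0,0,6],[0,0,0],15],[[0,0,12],[0,0,0],15],[[0,0,16],[0,0,0],15],[[0,0,18],[0,0,0],15],[[0,0,18],[0,0,0],15]]'
```

```text
time_s: 14.35
position: [0.5018, 0.2362, 0.1375]
tool_rot: [2.102, 2.334, 0.0]
contact_force: [-0.0, 0.2, -0.3]
opening: 0.241
gripper_force: 58.8
```

```bash
python3 -m creep '[[[0,0,1],[0,0,0],15],[[0,0,2],[0,0,0],15],[[0,0,3],[0,0,0],15],[[0,0,3],[0,0,0],15],[[0,0,3],[0,0,0],15]]'
```

```text
time_s: 14.98
position: [0.5017, 0.2362, 0.1344]
tool_rot: [-2.102, -2.334, -0.0]
contact_force: [0.5, 0.3, -0.8]
opening: 0.244
gripper_force: 58.8
```

About 1 mm above the board. I release, wait, and rise.

```bash
python3 -m creep '[[[0,0,1],[0,0,0],15],[[0,0,1],[0,0,0],30],[[0,0,1],[0,0,0],60],[[0,0,1],[0,0,0],85],[[0,0,1],[0,0,0],85]]'
python3 -m creep '[[[0,0,0],[0,0,0],85],[[0,0,0],[0,0,0],85],[[0,0,-10],[0,0,0],85],[[0,0,-50],[0,0,0],85],[[0,0,-100],[0,0,0],85]]'
python3 -m creep '[[[-30,0,-30],[0,0,0],85],[[-60,0,-30],[0,0,0],85],[[-80,0,-30],[0,0,0],85],[[-80,0,-30],[0,0,0],85],[[-80,0,-30],[0,0,0],85]]'
python3 - <<'E'
from h import *
im,d=save('side','s6');t,dt=save('top','t6');P=cloud('side',d)
near=np.hypot(P[...,0]-.502,P[...,1]-.236)<.03
print('top z',np.nanmax(P[...,2][near]))
for zz in(.1,.12,.14):
    m=near&(abs(P[...,2]-zz)<.004);print(zz,np.median(P[m],0))
cv2.imwrite('pics/m6.png',np.hstack([cv2.resize(im[130:290,230:390,::-1],(400,400),interpolation=cv2.INTER_CUBIC),cv2.resize(t[60:310,330:580,::-1],(400,400))]))
E
```

```text
time_s: 15.6
position: [0.5017, 0.2362, 0.1334]
tool_rot: [2.102, 2.334, 0.0]
contact_force: [-0.6, -0.2, -0.3]
opening: 0.968
gripper_force: 0.0
time_s: 16.23
position: [0.5012, 0.2359, 0.2344]
tool_rot: [-2.101, -2.334, 0.002]
contact_force: [1.2, 0.5, 1.4]
opening: 0.994
gripper_force: 0.0
time_s: 16.85
position: [0.5098, 0.1578, 0.2637]
tool_rot: [-2.101, -2.335, -0.001]
contact_force: [0.6, 1.0, -0.5]
opening: 0.994
gripper_force: 0.0
top z 0.5789956171762423
0.1 [0.49354042 0.24471304 0.10016676]
0.12 [0.49520075 0.24400977 0.11984989]
0.14 [0.49582172 0.24425909 0.1399102 ]
```

View pics/m6.png

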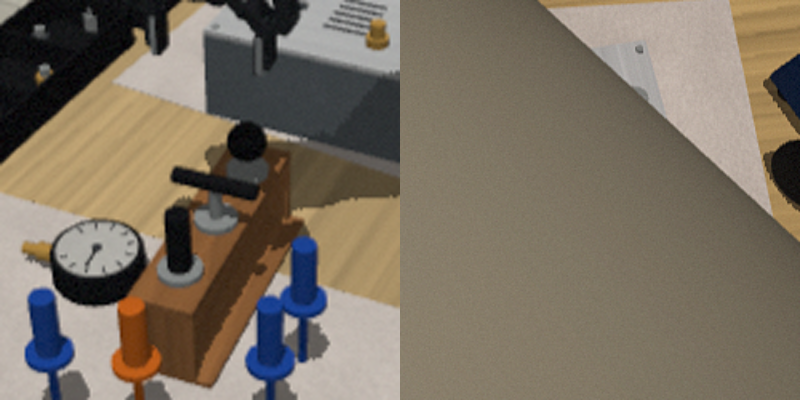

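The left view shows the pin upright at (178,240) with its collar flat on the board, and the gripper clear. The top view on the right is blocked by the arm, but the tray was seen fully out before. I hand in.

```bash
python3 -c "
from station import *
print(job_done())"
```

```text
the job is handed in; nothing more can be done
None
```

I handed the job in at about 17 s of the 51 s allowed: the tray sprang out, and the pin is back upright in the rack's free hole, collar on the board and gripper clear, though the arm blocked a last look at the tray.

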